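# Feel the stirrer's supply toggle and switch it on if it is off

### The job

The stirrer's supply must be on before the run: at the switch box with the flat paddle toggle, feel with the fingertips, pressing lightly towards the end with the cable gland, which way the paddle leans. If it leans away from the gland it is off, so push it over until it drops to the gland side; if it already leans to the gland it is on, so just touch it and never flip it off. Do not force the paddle against its stop, leave the toggle with the ball end alone, and draw the hand clear.

Things in the scene. Friction and masses are not known exactly. Their poses are not given: they have to be found in the camera images.
- paddle_switch: Target: grey box fixed on the worktop, 100 (x) x 64 (y) x 45 mm high. A black round cable gland sticks out of its +x end to x = 77 mm and marks the ON side. Origin: centre of its underside, z up. On its top a toggle with a flat black paddle, 40 mm wide (y), 8 mm thick, 26 to 70 mm from the pivot, on a 10 mm stem. Pivot axis along y at x = 0, z = 45 mm. Paddle top at most 116 mm up.
- paddle_switch_toggle (a joint): Paddle angle, rad: 0 = fully off (leaning 0.35 from upright to the box's -x end, away from the gland), 0.35 = upright, 0.7 = fully on (leaning 0.35 to +x, the gland end). Weighted (0.5 kg), no spring: it rests only at either end and falls over by itself beyond upright. It takes 1 to 3 N at the paddle to move it from an end, less near upright; the stops are stiff.
- paddle_tip (a point): The middle of the paddle's top edge, 70 mm from the pivot; it moves with the paddle.
- ball_switch: Bystander: the same grey box and gland (at its +x end) with the same tip-over toggle, but the toggle is a thin 9 mm round stem with a 22 mm black ball centred 59 mm from the pivot. May be on or off; its toggle must not be touched. Origin: centre of its underside.
- ball_switch_toggle (a joint): Angle of the ball toggle, rad: 0 = off, 0.7 = on. To be left as it is.

How it is judged:
On the way:
1. the fingers feel the paddle toggle (more than 0.5 N) (contact force between the fingers and paddle_switch_toggle above 0.5 N), for 0.05 s.
At the end, for the whole second after the job is handed in: the fingers have felt the paddle toggle, and it rests on the gland side (angle above 0.55 of 0.7 rad), whether it was off or on at the start (value of joint paddle_switch_toggle above 0.55 rad); the robot touches nothing.
It fails at once if a paddle toggle that was on is flipped off (value of joint paddle_switch_toggle below 0.25 rad and distance of paddle_tip from where it was at the start of the episode above 0.035 m).
It fails at once if the paddle is forced (more than 40 N) (contact force between anything else and paddle_switch_toggle above 40 N).
It fails at once if the ball toggle is touched (more than 1 N) (contact force between anything else and ball_switch_toggle above 1 N).
It also fails if it takes over 27 s, if anything falls off the work surface, if the arm or the gripper's body presses on something with over 40 N, if the wrist force passes 120 N, or if a joint passes its speed limit or range.

### The arm

A 7-joint arm with a two-finger parallel gripper is mounted at the origin on a cart in front of the work surface, level with it; the furniture and walls round the work are solid. World frame = base frame: x ahead of the robot, y to its left, z up, the work surface at z = 0. Lengths are in m, angles in rad, forces in N, time in s.
With the tool pointing down it reaches from about 0.4 to 0.875 m from the base axis. Payload 6.5 kg.
Tool frame: the origin (TCP) lies between the finger pads; the fingertips stand 8 mm ahead of it and the grasp point (between the pads) lies 11 mm behind it (bot.finger_overhang is the distance from the TCP to the fingertips, in m); z points along the fingers, y is the line along which they close (so a half turn about z gives the same grasp; the last joint's range is limited). The gripper opens to 85 mm and grips with 20 to 120 N. Pads are 22 mm wide; open, the fingers measure 114 mm over their backs; the gripper's body (76 mm by 85 mm) begins 54 mm behind the grasp point. The pads swing forward as they close: fully open they stand 13 mm farther back than shut.
Start: joints at [1.257, 0.536, -0.004, 1.538, 0.003, 1.067, -0.071], TCP at [0.159, -0.63, 0.239] pointing down, gripper open.
Joint ranges: [-2.7, 2.7], [-0.37, 2.16], [-1.27, 1.26], [0.24, 2.4], [-1.31, 4.45], [0.19, 1.91], [-2.76, 2.76]. Speed limits (rad/s): [2.39, 2.39, 3.14, 3.14, 3.14, 3.14, 3.14].

### API

Orientations are given as a unit quaternion [w, x, y, z].
In Python, from workcell import bot, cams gives the robot as it stands. The module is installed in compiled form; this text tells all that it offers.
- The arm moves only by the shell command python3 -m creep 'ROWS' [FORCE]. ROWS is JSON, a list of rows, each a list of 7 numbers: the shift along the tool's x, y, z in units of 25 mm (1.0 is 25 mm), then the turn, a rotation vector about the tool's x, y, z in rad, then the opening, from 0 (shut) to 1 (fully open). In form: [[x, y, z, ax, ay, az, claw], ...]. A call has 1 to 12 rows; each row is the pose to reach, as a shift and turn from the pose commanded when the call began, along the tool's axes at that moment; what a row does not reach only later rows make up. A row lasts 1/10 s, in which the tool goes at most 50 mm and 8.59 degrees, less where a joint would pass 70% of its speed; a pose out of reach is approached as far as the arm can. A call with a gripper value outside its range is refused whole. The fingers move at their own pace and stop on an object; FORCE is the grip in N (left out, the last holds). Time passes only in rows, so rows that repeat a pose let the fingers close. It gives the time, the measured TCP pose, the force, the opening and the grip force at its end, in the units of the state.
- bot.get_state(): the state, without advancing time (a new reading comes with each control period).
- cams.camera(name): name is "side" or "top" or "wrist"; returns a dict with "pixels" (420x560x3 uint8, red, green, blue), "fx", "fy", "cx", "cy" (pixels), "R" (3x3) and "t" (3): a world point X has camera coordinates R X + t. Camera axes: x right, y down, z forward; pixel columns grow to the right and rows downward; lengths in m; the calibration is good to about 2 mm. A picture is of the moment at which its call begins. There is no depth.
- bot.hand_in(): hands the job in; it is judged then, once.
The state is a dict: "time": time; "joint_pos": joint angles; "qd": joint speeds; "joint_torque": joint torques, N m; "ee_pos": TCP position; "tool_rot": TCP orientation; "ft_force": force on the tool from outside, world axes, zero at the start; "ft_torque": the same for the moment, N m; "opening": finger opening in m; "finger_force": force on a finger pad.
Only numpy, scipy, OpenCV 4.12 (cv2) and the standard library are available. Lean on these libraries where they do the work, as an engineer would, in place of code of your own. Each camera call takes 0.05 s, during which the arm holds its last target. There are 200 camera calls.

## Working session

There is one attempt and no reset: what is moved stays moved. The work goes in short steps, Python scripts to look and compute and a shell command to move; the robot and the scene stay as the last step left them, time stands still between calls to the robot, and variables do not carry over. Pictures are saved under pics/ and viewed, at most 10 in all, crops included, and the job is handed in when it is done.

```bash
mkdir -p pics; python3 - <<'E'
from workcell import bot,cams
import cv2,numpy as np
s=bot.get_state();print(s['time'],s['ee_pos'],s['tool_rot'],s['opening'])
for n in ("side","top"):
    c=cams.camera(n);cv2.imwrite(f"pics/{n}0.png",c["pixels"][:,:,::-1]);print(n,c['fx'],c['cx'],c['cy'],np.round(c['R'],3).tolist(),c['t'], 'pos',-np.array(c['R']).T@np.array(c['t']))
E
```

```text
0.0 [ 0.15923421 -0.62956931  0.23839555] [-8.51409380e-04  9.92335279e-01  1.23571585e-01 -1.78679839e-04] 0.08557034894632531
side 433.8509210272532 282.0173275701341 212.75527890485583 [[0.932, -0.362, 0.014], [-0.216, -0.586, -0.781], [0.291, 0.725, -0.625]] [-0.51959553  0.21252614  0.74863808] pos [ 0.31267479 -0.60614286  0.64064902]
top 397.04049552848625 281.08209091947384 205.1735945799095 [[-0.135, -0.991, 0.0], [-0.966, 0.132, -0.222], [0.22, -0.03, -0.975]] [0.05815011 0.54702237 0.82895405] pos [0.35355234 0.0105668  0.9298757 ]
```

View pics/side0.png

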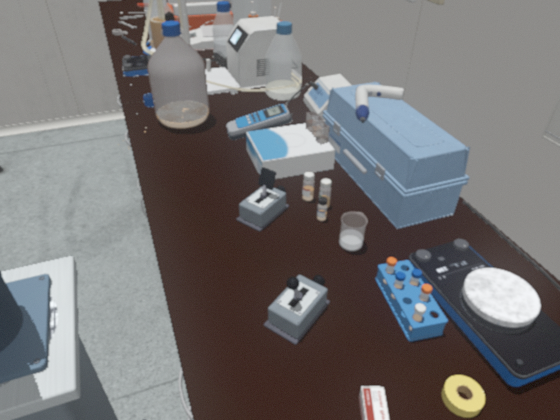

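View pics/top0.png

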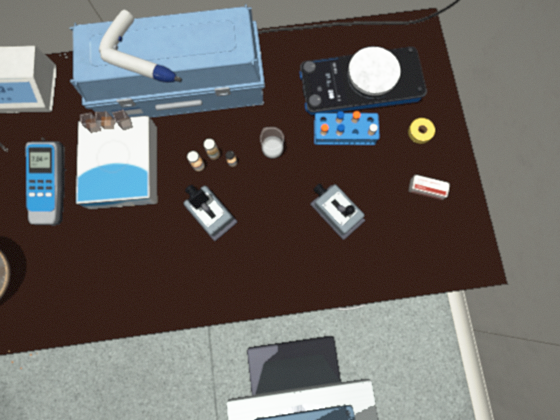

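The side view shows the paddle box at about (263,205) with its paddle at (268,180), and the ball box at (298,305). In the top view the paddle box is at (209,211) and the ball box at (338,211). I'll enlarge both boxes to find the gland and the lean.

```bash
python3 - <<'E'
import cv2,numpy as np
t=cv2.imread("pics/top0.png")[165:255,160:260];s=cv2.imread("pics/side0.png")[155:245,220:320]
f=lambda i:cv2.resize(i,(400,360),interpolation=cv2.INTER_CUBIC)
im=np.hstack([f(t),f(s)]);im=cv2.convertScaleAbs(im,alpha=1.4,beta=25)
cv2.imwrite("pics/crop0.png",im)
E
```

```text
(no output)
```

View pics/crop0.png

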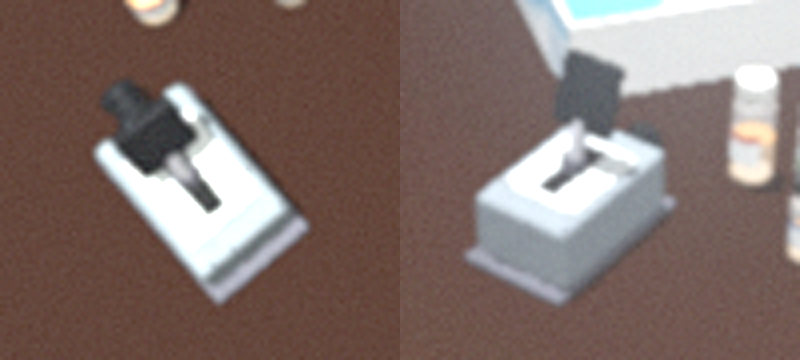

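The box's gland is at about (191,190) in the top view and (281,187) in the side view. The paddle is at (199,199) in the top view and (267,177) in the side view. Next I'll cast rays and triangulate.

```bash
cat > h.py <<'E'
import numpy as np
from workcell import bot,cams
def ray(c,p):
    R=np.array(c['R']);t=np.array(c['t']);d=R.T@np.array([(p[0]-c['cx'])/c['fx'],(p[1]-c['cy'])/c['fy'],1]);return -R.T@t,d/np.linalg.norm(d)
def plane(c,p,z):
    o,d=ray(c,p);return o+d*(z-o[2])/d[2]
def tri(c1,p1,c2,p2):
    o,d=ray(c1,p1);q,e=ray(c2,p2)
    s=np.linalg.lstsq(np.c_[d,-e],q-o,rcond=None)[0];a,b=o+d*s[0],q+e*s[1];return (a+b)/2,np.linalg.norm(a-b)
def proj(c,X):
    v=np.array(c['R'])@X+np.array(c['t']);return [c['fx']*v[0]/v[2]+c['cx'],c['fy']*v[1]/v[2]+c['cy']]
E
python3 - <<'E'
from h import *
np.set_printoptions(precision=4,suppress=True)
T=cams.camera("top");S=cams.camera("side")
t=lambda u,v:(160+u/4,165+v/4)
s=lambda u,v:(220+(u-400)/4,155+v/4)
print("top corners@.045");
for p in [(95,155),(180,85),(295,210),(205,275)]: print(plane(T,t(*p),.045))
print("side corners@.045")
for p in [(475,197),(568,240),(665,150)]: print(plane(S,s(*p),.045))
print("gland",tri(T,t(125,97),S,s(645,133)))
print("paddle ctr",tri(T,t(157,133),S,s(590,92)))
print("slot ctr top/side @.045",plane(T,t(190,170),.045),plane(S,s(575,168),.045))
E
```

```text
top corners@.045
[0.587  0.2033 0.045 ]
[0.6218 0.1513 0.045 ]
[0.5397 0.0935 0.045 ]
[0.5095 0.1476 0.045 ]
side corners@.045
[0.5096 0.1472 0.045 ]
[0.546  0.0928 0.045 ]
[0.6265 0.1521 0.045 ]
gland (array([0.6244, 0.185 , 0.0348]), np.float64(0.004704456842550782))
paddle ctr (array([0.5826, 0.1587, 0.0917]), np.float64(0.0003313556833631638))
slot ctr top/side @.045 [0.5709 0.1503 0.045 ] [0.5714 0.1536 0.045 ]
```

Corner spacing comes out at 100 × 64 mm, which matches the text. The box centre is about (0.566, 0.149), with yaw about 36° and the gland towards +x. The paddle centre lies about 19 mm to the gland side at z = 0.092, so it appears to be ON. I'll move to a stand-off behind it with the fingers shut.

```bash
python3 -m creep '[[21.9,-25.6,0,0,0,-0.38,0],[21.9,-25.6,0,0,0,-0.38,0],[21.9,-25.6,0,0,0,-0.38,0],[21.9,-25.6,0,0,0,-0.38,0],[21.9,-25.6,0,0,0,-0.38,0],[21.9,-25.6,0,0,0,-0.38,0],[21.9,-25.6,0,0,0,-0.38,0],[21.9,-25.6,0,0,0,-0.38,0],[21.9,-25.6,0,0,0,-0.38,0],[21.9,-25.6,0,0,0,-0.38,0],[21.9,-25.6,0,0,0,-0.38,0],[21.9,-25.6,0,0,0,-0.38,0]]' 20
```

```text
time: 1.4
ee_pos: [0.4262, -0.0907, 0.2395]
tool_rot: [0.0, 0.951, 0.309, 0.0]
ft_force: [0.6, 0.1, -0.3]
opening: 0.0002
finger_force: 0.0
```

```bash
python3 -m creep '[[8.5,-4.5,0,0,0,0,0],[8.5,-4.5,0,0,0,0,0],[8.5,-4.5,0,0,0,0,0],[8.5,-4.5,0,0,0,0,0],[8.5,-4.5,1.5,0,0,0,0],[8.5,-4.5,1.5,0,0,0,0],[8.5,-4.5,1.5,0,0,0,0]]'; python3 - <<'E'
from h import *
import cv2
c=cams.camera("wrist");cv2.imwrite("pics/w1.png",c["pixels"][:,:,::-1])
s=bot.get_state();print(s['time'],s['ee_pos'],s['tool_rot'],s['ft_force'])
u=np.array([.809,.588]);o=np.array([.566,.149])
print('box centre',proj(c,np.r_[o,.045]),'tip on',proj(c,np.r_[o+.024*u,.111]),'tip off',proj(c,np.r_[o-.024*u,.111]))
E
```

```text
time: 2.1
ee_pos: [0.5307, 0.1241, 0.2005]
tool_rot: [-0.0, 0.951, 0.31, -0.001]
ft_force: [1.1, -1.2, -0.1]
opening: 0.0002
finger_force: 0.0
2.15 [0.53119339 0.1226959  0.20147358] [ 1.93402389e-04  9.51134702e-01  3.08775263e-01 -7.60273362e-04] [-0.92858798 -0.22010574 -0.31549128]
box centre [np.float64(280.0498688317548), np.float64(153.71180620966337)] tip on [np.float64(280.2616554614378), np.float64(126.84251510961025)] tip off [np.float64(280.10361708402786), np.float64(196.82448495059725)]
```

View pics/w1.png

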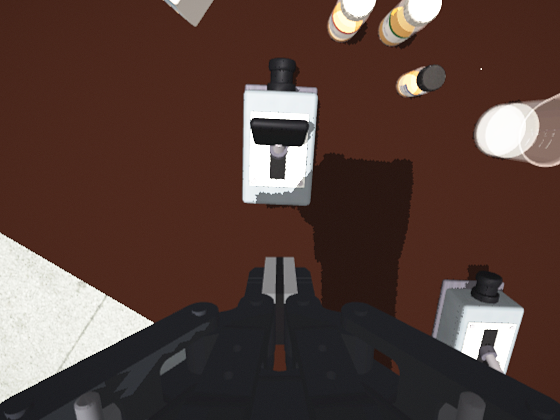

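The wrist view shows the gland at (283,70) and the paddle's top edge at (279,126). I predicted (280,127) for ON and (280,197) for OFF, so it leans to the gland. The ball switch is well off to the side at (480,310). I'll descend behind the paddle and approach it.

```bash
python3 -m creep '[[0,0,2,0,0,0,0],[0,0,4,0,0,0,0],[0,0,4.3,0,0,0,0],[0,0,4.3,0,0,0,0],[0.6,0,4.3,0,0,0,0],[1.0,0,4.3,0,0,0,0],[1.2,0,4.3,0,0,0,0],[1.2,0,4.3,0,0,0,0],[1.2,0,4.3,0,0,0,0],[1.2,0,4.3,0,0,0,0]]'; python3 - <<'E'
from h import *
s=bot.get_state();d=s['ee_pos'][:2]-np.array([.566,.149]);u=np.array([.809,.588]);print(d@u, d@[-.588,.809],s['ft_force'],s['ft_force'][:2]@u)
E
```

```text
time: 3.15
ee_pos: [0.5555, 0.1406, 0.0944]
tool_rot: [0.0, 0.951, 0.309, -0.0]
ft_force: [0.0, -0.0, -0.6]
opening: -0.0
finger_force: 0.0
-0.013438316483244866 -0.0006496302502800036 [ 0.04758333 -0.02981149 -0.63044358] 0.020965757518928114
```

```bash
python3 -m creep '[[0.08,0,0,0,0,0,0],[0.16,0,0,0,0,0,0],[0.24,0,0,0,0,0,0],[0.28,0,0,0,0,0,0],[0.32,0,0,0,0,0,0],[0.32,0,0,0,0,0,0]]'; python3 -m creep '[[0.04,0,0,0,0,0,0],[0.08,0,0,0,0,0,0],[0.08,0,0,0,0,0,0]]'
```

```text
time: 3.75
ee_pos: [0.5624, 0.1458, 0.0942]
tool_rot: [-0.0, 0.951, 0.309, -0.0]
ft_force: [-0.2, 0.3, -0.1]
opening: 0.0002
finger_force: 0.0
time: 4.05
ee_pos: [0.5641, 0.147, 0.0943]
tool_rot: [-0.0, 0.951, 0.309, 0.0]
ft_force: [-0.3, 0.2, 0.4]
opening: -0.0
finger_force: 0.0
```

```bash
python3 -m creep '[[0.04,0,0,0,0,0,0],[0.04,0,0,0,0,0,0]]'
```

```text
time: 4.25
ee_pos: [0.5649, 0.1476, 0.0943]
tool_rot: [-0.0, 0.951, 0.309, 0.0]
ft_force: [0.8, 0.1, -0.3]
opening: -0.0001
finger_force: 0.0
```

```bash
python3 -m creep '[[0.04,0,0,0,0,0,0],[0.04,0,0,0,0,0,0]]' | grep -E "time|ee_pos|force"
```

```text
time: 4.45
ee_pos: [0.5657, 0.1482, 0.0943]
ft_force: [-0.8, 0.9, -0.5]
finger_force: 0.0
```

```bash
python3 -m creep '[[0.04,0,0,0,0,0,0],[0.04,0,0,0,0,0,0]]' | grep -E "time|ee_pos|force"
```

```text
time: 4.65
ee_pos: [0.5665, 0.1488, 0.0943]
ft_force: [-0.4, -0.1, -0.1]
finger_force: 0.0
```

```bash
python3 -m creep '[[0.04,0,0,0,0,0,0],[0.04,0,0,0,0,0,0]]' | grep -E "time|ee_pos|ft_f"
```

```text
time: 4.85
ee_pos: [0.5673, 0.1493, 0.0943]
ft_force: [0.7, 0.8, 0.4]
```

```bash
python3 -m creep '[[0.04,0,0,0,0,0,0],[0.04,0,0,0,0,0,0]]' | grep -E "time|ee_pos|ft_f"
```

```text
time: 5.05
ee_pos: [0.5681, 0.15, 0.0943]
ft_force: [0.1, 0.9, -0.6]
```

```bash
python3 -m creep '[[0.04,0,0,0,0,0,0],[0.04,0,0,0,0,0,0]]' | grep -E "time|ee_pos|ft_f"
```

```text
time: 5.25
ee_pos: [0.5689, 0.1505, 0.0943]
ft_force: [0.3, -0.9, -0.8]
```

```bash
python3 - <<'E'
from h import *
import cv2
c=cams.camera("side");d=cams.camera("wrist")
a=cv2.resize(c["pixels"][140:230,215:315,::-1],(400,360),interpolation=cv2.INTER_CUBIC)
b=cv2.resize(d["pixels"][180:330,190:357,::-1],(400,360),interpolation=cv2.INTER_CUBIC)
cv2.imwrite("pics/c2.png",cv2.convertScaleAbs(np.hstack([a,b]),alpha=1.5,beta=30))
E
```

```text
(no output)
```

View pics/c2.png

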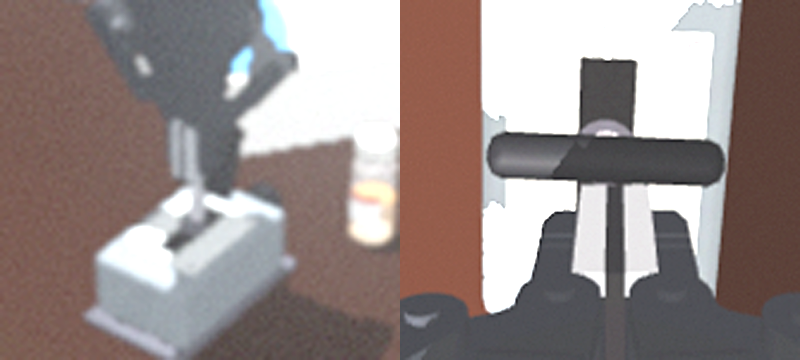

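The side view shows the fingers right behind the paddle. The wrist view shows the paddle bar at crop (605,158) with the finger pads reaching up to it. I'll check the projections before going on.

```bash
python3 - <<'E'
from h import *
c=cams.camera("wrist");u=np.array([.809,.588]);o=np.array([.566,.149])
f=lambda x,z:[round(400+(p[0]-190)*400/167) if i==0 else round((p[1]-180)*2.4) for p in [proj(c,np.r_[o+x*u,z])] for i in (0,1)]
print('cam boxx',(-(c['R'].T@c['t'])[:2]-o)@u,-(c['R'].T@c['t'])[2])
for n,x,z in [('pivot',0,.045),('tip on',.024,.111),('tip upright',0,.115),('tip off',-.024,.111),('low on',.009,.07),('fingertip ctr',.004,.086)]: print(n,f(x,z))
E
```

```text
cam boxx 0.07346091560190554 0.22861806157640746
pivot [611, 162]
tip on [610, 176]
tip upright [610, 318]
tip off [611, 421]
low on [611, 166]
fingertip ctr [611, 219]
```

```bash
python3 -m creep '[[0.04,0,0,0,0,0,0],[0.04,0,0,0,0,0,0]]' | grep -E "time|ee_pos|ft_f"
```

```text
time: 5.6
ee_pos: [0.5697, 0.1511, 0.0943]
ft_force: [-0.1, 0.2, 0.7]
```

The paddle is still ON: it's seen near row 158, against 176 predicted for ON and 421 for OFF. The box sits a few mm further along than I measured, so I'll keep going in 1 mm steps.

```bash
python3 -m creep '[[0.04,0,0,0,0,0,0],[0.04,0,0,0,0,0,0]]' | grep -E "time|ee_pos|ft_f"
```

```text
time: 5.8
ee_pos: [0.57, 0.1512, 0.0942]
ft_force: [-2.9, -1.3, 1.1]
```

```bash
python3 -m creep '[[0.04,0,0,0,0,0,0],[0.04,0,0,0,0,0,0]]' | grep -E "time|ee_pos|ft_f"
```

```text
time: 6.0
ee_pos: [0.5701, 0.1513, 0.0941]
ft_force: [-5.2, -3.1, 3.8]
```

There's firm contact: about 3 N, then about 6 N, directed away from the gland, and the paddle doesn't give. It's resting on its gland-side stop, so it's ON. I'll draw back and up.

```bash
python3 -m creep '[[-0.4,0,0,0,0,0,0],[-1.2,0,0,0,0,0,0],[-1.6,0,0,0,0,0,0],[-1.6,0,0,0,0,0,0],[-1.6,0,-2,0,0,0,0],[-1.6,0,-4,0,0,0,0],[-1.6,0,-5,0,0,0,0],[-1.6,0,-5,0,0,0,0],[-1.6,0,-5,0,0,0,0],[-1.6,0,-5,0,0,0,0]]'; python3 - <<'E'
from h import *
import cv2
c=cams.camera("wrist");cv2.imwrite("pics/w3.png",c["pixels"][:,:,::-1])
u=np.array([.809,.588]);o=np.array([.566,.149])
for x in(.024,-.024):print(proj(c,np.r_[o+x*u,.111]))
print(np.abs(bot.get_state()['qd']).max())
E
```

```text
time: 7.0
ee_pos: [0.5384, 0.1286, 0.2181]
tool_rot: [-0.0, 0.951, 0.309, -0.001]
ft_force: [-0.8, -1.2, -0.5]
opening: -0.0
finger_force: 0.0
[np.float64(278.72957616784583), np.float64(139.20926202988943)]
[np.float64(278.7879467523929), np.float64(203.03754111738286)]
0.0026207162666322167
```

View pics/w3.png

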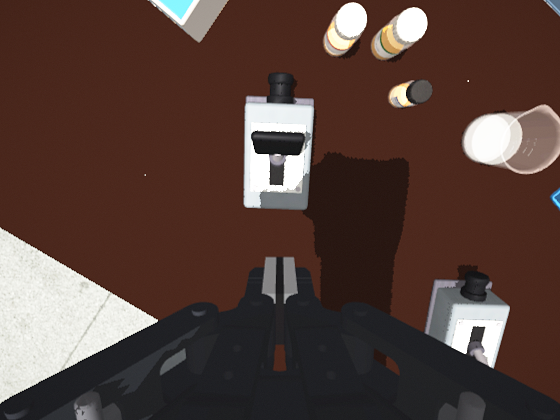

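The paddle's top edge is at (278,138), matching the ON prediction of (279,139), and the hand is clear of everything.

```bash
python3 -c "
from workcell import bot
print(bot.hand_in())"
```

```text
the job is handed in; nothing more can be done
None
```

The paddle already leaned to the gland (ON): I felt it with a light push of about 6 N towards the gland, left it ON without touching the ball toggle, drew the hand clear and handed in at about 7 s; no verdict was returned.

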